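# Index the assembly stand one hole

## Task

On the assembly stand, hook a fingertip under the orange pull ring and lift the spring pin out of its hole, swing the stand's arm one hole towards the open cardboard kit box, and let the pin drop fully home in that hole. Do not grip the ring or force it, leave everything else on the bench where it is, and finish clear of the stand.

Things in the scene. Friction and masses are not known exactly. Their poses are not given: they have to be found in the camera images.
- stand: Fixed aluminium base plate, 270 x 340 mm, 12 mm thick, on the table. Origin at table height on the arm's vertical pivot axis, z up; own +x points from the middle hole to the pivot, away from the robot. The plate runs from 220 mm before the origin (-x) to 50 mm behind it and 170 mm to either side (y).
- middle_hole (a point): Mouth of the middle hole, where the pin starts, 24 mm above the table, 160 mm from the pivot. The steel index plate around it (75 x 240 mm) has five 12 mm holes on an arc of 160 mm radius about the pivot, 20 degrees (0.349 rad, 56 mm) apart, two on either side of this one.
- swing (a joint): Angle of the dark steel arm (36 mm wide, top 40 mm above the table) about the pivot, rad: 0 = middle hole, positive = ring moves to the stand's +y (robot's left). Holes at -0.698, -0.349, 0, 0.349, 0.698, stops at +-0.76. At 0 the arm points from the pivot along the stand's -x. Turns stiffly (1 N at the ring), stays where left, 1.5 mm play with the pin home. A black kit link near the pivot is 81 mm high.
- pin (a joint): Lift of the spring pin with its ring, m: 0 = fully home in a hole, about 0.008 = resting on the plate between holes, more = tip clear of the plate, stop at 0.020. Slides vertically in the arm's end. The spring pulls down with 3 N at 0, 6 N at the stop. The 9 mm pin has a round tip: dragged along the plate it drops into the next hole by itself.
- ring_top (a point): Middle of the top bar of the orange pull ring, right above the pin, 160 mm from the pivot, 134 mm above the table when the pin is home. The ring stands upright, rigid on the pin, its opening facing along the arm; inner diameter 54 mm, bar 6 mm thick: the opening spans 3 to 57 mm below this point. Behind it (towards the pivot) 50 mm are free above the arm.
- kit_box: Open cardboard kit box, 240 x 200 mm, 60 mm high, fixed, on the robot's left (y > 0) or right (y < 0) of the stand; origin at the middle of its underside. Tells which way to swing. The other box, blue and divided, stands on the opposite side.
- screw_jar: Clear jar, 40 mm across, 50 mm high, white cap, standing loose on the stand's plate, left of the pivot; origin under its centre. Leave alone.
- servo: Loose black servo motor, 40 x 20 x 42 mm, on the stand's plate, right of the pivot; origin under its centre. Leave alone.
- screwdriver: Loose screwdriver with red handle lying on the table on the robot's near left; origin under its middle. Leave alone.
- pliers: Loose pliers with red handles, 180 mm long, lying on the near right; origin under the middle. Leave alone.
- bracket: Loose U-shaped black metal bracket, 60 x 30 x 31 mm, between robot and stand; origin under its centre. Leave alone.
- tape_roll: Loose yellow roll of tape, 70 mm across, 20 mm high, between robot and stand; origin under its centre. Leave alone.
- mug: Loose white mug, 76 mm across, 90 mm high, far left; origin under its centre. Leave alone.

How it is judged:
By the outcome, as a careful person would: the job done as asked, in the order asked, and still so for the second after the job is handed in, with the robot touching nothing.
It also fails if it takes over 45 s, if anything falls off the work surface, if the arm or the gripper's body presses on something with over 40 N, if the wrist force passes 120 N, or if a joint passes its speed limit or range.

## Robot

A 6-joint arm with a two-finger parallel gripper is mounted at the origin on the work surface. World frame = base frame: x ahead of the robot, y to its left, z up, the work surface at z = 0. Lengths are in m, angles in rad, forces in N, time in s.
With the tool pointing down it reaches from about 0.35 to 0.975 m from the base axis. Payload 4.9 kg.
Tool frame: the origin (TCP) lies midway between the tips of the shut fingers; the grasp point (between the pads) lies 19 mm behind it; z points along the fingers, y is the line along which they close (so a half turn about z gives the same grasp; the last joint's range is limited). The gripper opens to 85 mm and grips with 20 to 120 N. Pads are 22 mm wide; open, the fingers measure 114 mm over their backs; the gripper's body (76 mm by 85 mm) begins 54 mm behind the grasp point. The pads swing forward as they close: fully open they stand 13 mm farther back than shut.
Start: joints at [1.115, 0.053, 1.613, -0, 1.476, -0.119], TCP at [0.207, 0.59, 0.199] pointing down, gripper open.
Joint ranges: [-3.01, 3.01], [-1.01, 2.22], [0.06, 2.58], [-1.02, 4.17], [0.09, 2.62], [-3.14, 3.14]. Speed limits (rad/s): [2.57, 2.57, 3.14, 3.14, 3.14, 3.14].

## Interface

Orientations are given as a unit quaternion [w, x, y, z].
In Python, from plant import state, grab_frame, job_done, cut_out, place_of gives the robot as it stands.
- The arm moves only by the tool jog_arm, never from a script. Its argument "motion" is text: rows parted by semicolons, each of 7 numbers parted by spaces: the opening in per cent of the stroke, from 0 (shut) to 100 (fully open), then the shift along the tool's x, y, z as a fraction of full scale, then the turn, a rotation vector about the tool's x, y, z as a fraction of full scale. A call has exactly 5 rows; each row is the pose to reach, as a shift and turn from the pose commanded when the call began, along the tool's axes at that moment; what a row does not reach only later rows make up. Full scale, the value 1, is 50 cm for a shift and 1.5 rad for a turn. A row lasts 1/8 s, in which the tool goes at most 62.5 mm and 10.7 degrees, less where a joint would pass 70% of its speed; a pose out of reach is approached as far as the arm can. A call with a number of a shift or a turn outside -1 to 1 is refused whole. A call with a gripper value outside its range is refused whole. The fingers move at their own pace and stop on an object; the grip force is fixed at half the most. Time passes only in rows, so rows that repeat a pose let the fingers close, or fill a call up. It gives the time, the measured TCP pose, the force, the opening and the grip force at its end, in the units of the state.
- state(): the state, without advancing time (a new reading comes with each control period).
- grab_frame(name): name is "scene" or "top" or "wrist"; returns a dict with "color" (384x512x3 uint8, red, green, blue), "range_z" (384x512 float32, m along the optical axis (not along the pixel's ray), 0 where there is no reading), "intrinsics" (3x3 intrinsics, pixels), "world_from_camera" (4x4, takes a point from camera to world coordinates). Camera axes: x right, y up, looking along -z (the intrinsics and any distortion apply to the point x, -y, -z); pixel columns grow to the right and rows downward; lengths in m; the calibration is good to about 2 mm. A picture is of the moment at which its call begins.
- job_done(): hands the job in; it is judged then, once.
Trained networks look in the newest picture that a camera, given by its name, has taken for a name from the list of things; names that differ only in an ending like _2 or _b are one class to them, and where a whole thing is asked for, a point or a joint stands for the part that bears it (a point fixed in the world has none). Each returns a list of dicts, best first, with "p" (0 to 1); they miss things now and then, are a little off and sometimes report something else, mostly with a low value. They report only what shows in the picture. A call takes as long as a camera call.
- cut_out(camera, thing): "pixels" (384x512 bool, what is visible of it).
- place_of(camera, thing): "at" ([x, y, z] in m, in world coordinates, good to about 4 mm: a listed point, or the origin of a listed thing).
The state is a dict: "time": time; "joint_pos": joint angles; "joint_vel": joint speeds; "joint_efforts": joint torques, N m; "tool_pos": TCP position; "tool_rot": TCP orientation; "contact_force": force on the tool from outside, world axes, zero at the start; "ft_torque": the same for the moment, N m; "gripper_width": opening from 0.0 (shut) to 1.0 (fully open); "grasp_force": force on a finger pad.
Only numpy, scipy, OpenCV 4.12 (cv2) and the standard library are available. Lean on these libraries where they do the work, as an engineer would, in place of code of your own. Each camera call takes 0.05 s, during which the arm holds its last target. There are 200 camera calls.

## Working session

There is one attempt and no reset: what is moved stays moved. The work goes in short steps, Python scripts to look and compute and a tool call to move; the robot and the scene stay as the last step left them, time stands still between calls to the robot, and variables do not carry over. Pictures are saved under pics/ and viewed, at most 10 in all, crops included, and the job is handed in when it is done.

Besides the shell and the picture viewer there is one more tool, called after "Request:" as name(argument=value, ...) on one line, values as JSON. jog_arm: Moves the arm, as the interface text tells. Shift numbers are shares of 50 cm and turn numbers shares of 1.5 rad, none past 1 either way. Its arguments: {"type":"object","properties":{"motion":{"type":"string"}},"required":["motion"]}

```bash
mkdir -p pics
python3 - <<'E'
from plant import *
import cv2,numpy as np
s=state();print(s['time'],s['tool_pos'],s['tool_rot'],s['gripper_width'])
a=[]
for c in('scene','top'):
    f=grab_frame(c);a.append(f['color'])
    for n in('stand','middle_hole','ring_top','kit_box','screw_jar','servo','bracket','tape_roll'):
        r=place_of(c,n)
        print(c,n,[(np.round(d['at'],3).tolist(),round(d['p'],2)) for d in r[:2]])
cv2.imwrite('pics/a.png',cv2.cvtColor(cv2.resize(np.vstack(a),(512,768))[:,:],cv2.COLOR_RGB2BGR)[:384])
cv2.imwrite('pics/b.png',cv2.cvtColor(a[1],cv2.COLOR_RGB2BGR))
E
```

```text
0.0 [0.20619694 0.58927532 0.19786617] [-2.88700299e-04  1.67574137e-01  9.85858941e-01 -9.86728030e-04] 1.0032858728126302
scene stand [([0.742, 0.044, 0.0], 0.88)]
scene middle_hole [([0.582, 0.011, 0.026], 0.91)]
scene ring_top [([0.584, 0.012, 0.135], 0.42)]
scene kit_box [([0.424, -0.518, -0.002], 0.67)]
scene screw_jar [([0.66, 0.163, 0.013], 0.78)]
scene servo [([0.717, -0.088, 0.017], 0.43)]
scene bracket [([0.393, 0.132, 0.004], 0.47)]
scene tape_roll [([0.392, -0.12, 0.002], 0.48)]
top stand [([0.741, 0.044, -0.0], 0.76), ([0.686, 0.388, 0.005], 0.19)]
top middle_hole [([0.587, 0.015, 0.022], 0.83), ([0.685, 0.383, 0.005], 0.37)]
top ring_top [([0.584, 0.012, 0.132], 0.41)]
top kit_box [([0.426, -0.514, 0.002], 0.85), ([0.586, 0.017, 0.025], 0.46)]
top screw_jar [([0.658, 0.168, 0.013], 0.57)]
top servo [([0.426, -0.515, 0.002], 0.48), ([0.71, -0.093, 0.012], 0.47)]
top bracket [([0.393, 0.134, 0.0], 0.5), ([0.34, 0.27, 0.002], 0.5)]
top tape_roll [([0.389, -0.125, 0.003], 0.76), ([0.338, 0.272, 0.002], 0.73)]
```

View pics/a.png

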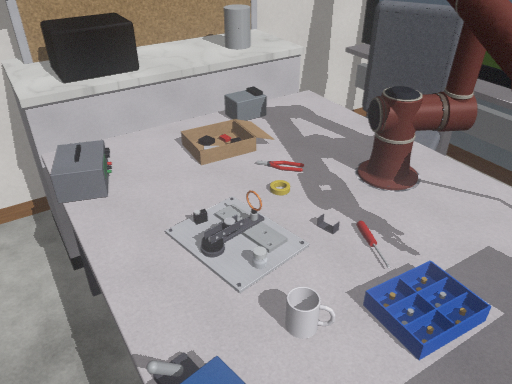

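View pics/b.png

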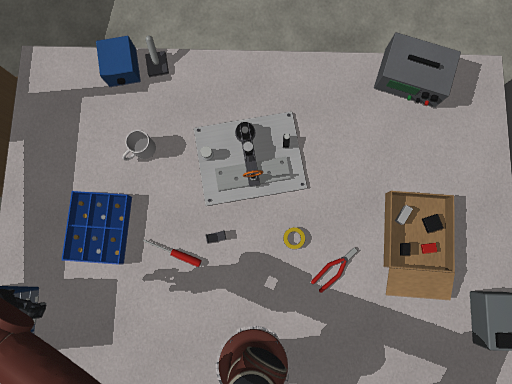

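```bash
cat > h.py <<'E'
from plant import *
import numpy as np, cv2
from scipy.spatial.transform import Rotation as R
PIV=np.array([.7415,.044]); YAW=.2
def tool(psi,phi,roll=0):
    u=np.array([np.cos(psi),np.sin(psi),0]);l=np.array([-u[1],u[0],0])
    z=np.cos(phi)*u-np.sin(phi)*np.array([0,0,1.])
    return R.from_matrix(np.c_[l,np.cross(z,l),z])*R.from_rotvec([0,0,roll])
def cur():
    s=state();w,x,y,z=s['tool_rot'];return s,s['tool_pos'],R.from_quat([x,y,z,w])
def delta(p,r,p0=None,r0=None):
    if p0 is None: _,p0,r0=cur()
    return np.round(np.r_[r0.inv().apply(np.array(p)-p0)/.5,(r0.inv()*r).as_rotvec()/1.5],3)
def along(swing,rad,z):   # point on the arm line at distance rad from pivot
    a=YAW-swing; return np.r_[PIV-rad*np.array([np.cos(a),np.sin(a)]),z]
E
python3 - <<'E'
from h import *
s,p,r=cur()
t=tool(.2,.52)
print(along(0,.16,.13),along(-.349,.16,.13),(r.inv()*t).as_rotvec()/1.5)
print(delta([.40,.40,.33],tool(.9,1.3)))
E
```

```text
[0.58468935 0.01221291 0.13      ] [ 0.60501251 -0.03949351  0.13      ] [-0.63467734 -0.36090251  0.6224576 ]
[-0.491 -0.231 -0.262 -0.179 -0.03   0.221]
```

Request:
jog_arm(motion="0 -0.1 -0.05 -0.1 -0.04 0 0.05; 0 -0.2 -0.1 -0.2 -0.08 -0.01 0.1; 0 -0.3 -0.15 -0.26 -0.12 -0.02 0.15; 0 -0.4 -0.2 -0.26 -0.16 -0.03 0.2; 0 -0.49 -0.23 -0.26 -0.18 -0.03 0.22")

```text
time: 1.52
tool_pos: [0.4, 0.3998, 0.3315]
tool_rot: [0.046, 0.325, 0.936, 0.131]
contact_force: [1.7, 1.8, 0.1]
gripper_width: -0.002
grasp_force: 0.0
```

Run:
```python
from h import *
s,p,r=cur()
print(s['time'],p,np.round(s['joint_pos'],3),s['gripper_width'])
print(delta([.42,.10,.33],tool(.4,.9)))
```

```text
1.525 [0.3999952  0.39976523 0.33151698] [ 0.61  -0.34   1.769  0.079  1.446 -0.291] -0.0024089981987626048
[-0.403 -0.429 -0.119 -0.256 -0.153  0.3  ]
```

Request:
jog_arm(motion="0 -0.1 -0.11 -0.04 -0.06 -0.04 0.08; 0 -0.2 -0.21 -0.06 -0.13 -0.08 0.15; 0 -0.3 -0.32 -0.09 -0.19 -0.11 0.22; 0 -0.4 -0.43 -0.12 -0.25 -0.15 0.3; 0 -0.4 -0.43 -0.12 -0.25 -0.15 0.3")

```text
time: 2.15
tool_pos: [0.4274, 0.1016, 0.3258]
tool_rot: [0.172, 0.524, 0.791, 0.265]
contact_force: [0.6, 0.1, 0.1]
gripper_width: -0.001
grasp_force: 0.0
```

Run:
```python
from h import *
s,p,r=cur()
print(s['time'],p,np.round(s['joint_pos'],3),s['gripper_width'],r.as_matrix())
print(delta([.47,-.01,.24],tool(.2,.55)))
```

```text
2.15 [0.42742508 0.10164126 0.32582427] [-0.187 -1.009  2.245  0.352  1.365 -0.565] -0.0013685228451979874 [[-0.39264013  0.73748158  0.549504  ]
 [ 0.91967367  0.31105202  0.23968098]
 [ 0.00583597  0.59947274 -0.8003739 ]]
[-0.24  -0.11   0.131 -0.251 -0.104  0.089]
```

```bash
cat > k.py <<'E'
from h import *
S=[([1.115,.053,1.613,0,1.476,-.119],[.2062,.5893,.1979],[-.0003,.16757,.98586,-.001]),
([.61,-.34,1.769,.079,1.446,-.291],[.4,.39977,.33152],[.046,.325,.936,.131]),
([-.187,-1.009,2.245,.352,1.365,-.565],[.4274,.1016,.3258],[.172,.524,.791,.265])]
A=[];b=[]
for q,p,(w,x,y,z) in S:
    q=np.array(q);j=q[1]+q[2];Rz=R.from_euler('z',q[0])
    zt=R.from_quat([x,y,z,w]).apply([0,0,1])
    c=[[np.sin(q[1]),0,np.cos(q[1])],[np.sin(j),0,np.cos(j)],[np.cos(j),0,-np.sin(j)],[0,1,0],[0,0,1]]
    A.append(np.c_[Rz.apply(c).T,zt]);b.append(p)
    # orientation check: Rz Ry(j) Rz(q4) Ry(q5) z
    print((Rz*R.from_euler('YZY',[j,q[3],q[4]])).apply([0,0,1]),zt, (R.from_euler('ZYZYZ',[q[0],j,q[3],q[4],q[5]]).inv()*R.from_quat([x,y,z,w])).as_matrix().round(2).tolist())
A=np.vstack(A);b=np.concatenate(b)
x,res,rk,sv=np.linalg.lstsq(A,b,rcond=None);print(x.round(3),res,sv.round(3),(A@x-b).round(4))
E
python3 k.py
```

```text
Traceback (most recent call last):
  File "k.py", line 12, in <module>
    print((Rz*R.from_euler('YZY',[j,q[3],q[4]])).apply([0,0,1]),zt, (R.from_euler('ZYZYZ',[q[0],j,q[3],q[4],q[5]]).inv()*R.from_quat([x,y,z,w])).as_matrix().round(2).tolist())
                                                                     ~~~~~~~~~~~~^^^^^^^^^^^^^^^^^^^^^^^^^^^^^^^^^
  File "scipy/spatial/transform/_rotation.pyx", line 1413, in scipy.spatial.transform._rotation.Rotation.from_euler
ValueError: Expected axis specification to be a non-empty string of upto 3 characters, got ZYZYZ
```

```bash
sed -i "s/R.from_euler('ZYZYZ',\[q\[0\],j,q\[3\],q\[4\],q\[5\]\])/(R.from_euler('ZYZ',[q[0],j,q[3]])*R.from_euler('YZ',q[4:]))/" k.py; python3 k.py
```

```text
[-1.79304713e-04 -3.65760726e-04 -9.99999917e-01] [-9.26655319e-04 -1.87117663e-03 -9.99997820e-01] [[0.0, -1.0, 0.0], [1.0, 0.0, 0.0], [-0.0, 0.0, 1.0]]
[ 0.17071665  0.21485091 -0.96161058] [ 0.17109125  0.21511731 -0.96148444] [[0.0, -1.0, -0.0], [1.0, 0.0, -0.0], [0.0, -0.0, 1.0]]
[ 0.54903981  0.23960467 -0.80071524] [ 0.54978771  0.23895823 -0.80039517] [[-0.0, -1.0, -0.0], [1.0, -0.0, -0.0], [0.0, -0.0, 1.0]]
[0.424 0.609 0.09  0.074 0.234 0.312] [2.7025575e-07] [3.372 1.814 1.743 0.499 0.216 0.09 ] [ 0.0001  0.      0.0004 -0.      0.0001 -0.0004  0.     -0.      0.    ]
```

```bash
python3 k.py >/dev/null
cat > ik.py <<'E'
import io,contextlib
with contextlib.redirect_stdout(io.StringIO()):
    from k import *
from scipy.optimize import least_squares
lo=np.array([-3.01,-1.01,.06,-1.02,.09,-3.14]);hi=np.array([3.01,2.22,2.58,4.17,2.62,3.14])
T=R.from_euler('z',np.pi/2)
def fk(q):
    j=q[1]+q[2];Rz=R.from_euler('z',q[0])
    rot=R.from_euler('ZYZ',[q[0],j,q[3]])*R.from_euler('YZ',q[4:])*T
    c=np.array([[np.sin(q[1]),0,np.cos(q[1])],[np.sin(j),0,np.cos(j)],[np.cos(j),0,-np.sin(j)],[0,1,0],[0,0,1]])
    return Rz.apply(c).T@x[:5]+rot.apply([0,0,x[5]]),rot
def ik(p,rt,q0):
    def f(q):
        a,r=fk(q);return np.r_[(a-p)*5,(r.inv()*rt).as_rotvec()]
    s=least_squares(f,np.clip(q0,lo+.01,hi-.01),bounds=(lo,hi));return s.x,np.abs(s.fun).max()
if __name__=='__main__':
    q0=np.array(S[2][0])
    for roll in(0,np.pi/2,-np.pi/2):
      for psi in(0,.2,.4):
        for phi in(.4,.5,.6,.7,.8):
            o=[]
            for sw,rad,z in((0,.26,.15),(0,.145,.11),(0,.145,.125),(-.349,.145,.12)):
                q,e=ik(along(sw,rad,z),tool(psi,phi,roll),q0);o.append((round(e,3),round(q[1],2),round(q[2],2),round(q[3],2),round(q[4],2),round(q[5],2)))
            print(round(roll,1),psi,phi,[a[0] for a in o],o[0],o[3])
E
python3 ik.py
```

```text
0 0 0.4 [np.float64(0.243), np.float64(0.0), np.float64(0.0), np.float64(0.0)] (np.float64(0.243), np.float64(-0.94), np.float64(2.58), np.float64(0.47), np.float64(0.65), np.float64(-0.59)) (np.float64(0.0), np.float64(-0.38), np.float64(2.48), np.float64(1.93), np.float64(0.32), np.float64(-2.07))
0 0 0.5 [np.float64(0.18), np.float64(0.0), np.float64(0.0), np.float64(0.0)] (np.float64(0.18), np.float64(-0.96), np.float64(2.58), np.float64(0.41), np.float64(0.7), np.float64(-0.53)) (np.float64(0.0), np.float64(-0.4), np.float64(2.44), np.float64(1.38), np.float64(0.27), np.float64(-1.52))
0 0 0.6 [np.float64(0.115), np.float64(0.0), np.float64(0.0), np.float64(0.0)] (np.float64(0.115), np.float64(-0.97), np.float64(2.58), np.float64(0.36), np.float64(0.74), np.float64(-0.49)) (np.float64(0.0), np.float64(-0.41), np.float64(2.39), np.float64(0.88), np.float64(0.32), np.float64(-1.02))
0 0 0.7 [np.float64(0.048), np.float64(0.0), np.float64(0.0), np.float64(0.0)] (np.float64(0.048), np.float64(-0.99), np.float64(2.58), np.float64(0.33), np.float64(0.78), np.float64(-0.46)) (np.float6
[... 11801 characters left out ...]
4(0.027), np.float64(-0.28), np.float64(2.28), np.float64(1.1), np.float64(0.79), np.float64(-3.14))
-1.6 0.4 0.7 [np.float64(0.0), np.float64(0.0), np.float64(0.0), np.float64(0.0)] (np.float64(0.0), np.float64(-0.85), np.float64(2.54), np.float64(0.83), np.float64(1.08), np.float64(-2.86)) (np.float64(0.0), np.float64(-0.28), np.float64(2.25), np.float64(0.97), np.float64(0.8), np.float64(-3.03))
-1.6 0.4 0.8 [np.float64(0.0), np.float64(0.0), np.float64(0.0), np.float64(0.0)] (np.float64(0.0), np.float64(-0.8), np.float64(2.48), np.float64(0.71), np.float64(1.08), np.float64(-2.75)) (np.float64(0.0), np.float64(-0.27), np.float64(2.2), np.float64(0.8), np.float64(0.81), np.float64(-2.86))
```

```bash
cat >> h.py <<'E'
PSI,PHI=.35,.7
TR=tool(PSI,PHI,np.pi/2)
def tcp(ring_xy,z,past=.025): return np.r_[ring_xy,z]+past*np.array([np.cos(PSI),np.sin(PSI),0])
E
python3 - <<'E'
from ik import *
import h
s,p,r=cur();q=s['joint_pos']
Pin=tcp([.5847,.0122],.083)
for b in (.15,.13,.1,0):
    P=Pin-b*TR.apply([0,0,1]);print(b,P.round(3),[np.round(v,3) for v in ik(P,TR,q)])
P=Pin-.13*TR.apply([0,0,1])
d=delta(P+[0,0,.0],TR);print(d, delta(P+[0,0,.06],TR))
E
```

```text
0.15 [ 0.5   -0.019  0.18 ] [array([-0.603, -0.843,  2.489,  0.797,  1.058,  0.369]), np.float64(0.0)]
0.13 [ 0.515 -0.013  0.167] [array([-0.561, -0.77 ,  2.476,  0.81 ,  0.987,  0.353]), np.float64(0.0)]
0.1 [ 0.536 -0.005  0.147] [array([-0.503, -0.658,  2.45 ,  0.838,  0.887,  0.323]), np.float64(0.0)]
0 [0.608 0.021 0.083] [array([-0.349, -0.288,  2.33 ,  1.011,  0.62 ,  0.159]), np.float64(0.0)]
[-0.282 -0.133  0.296 -0.142  0.098  1.065] [-0.281 -0.061  0.199 -0.142  0.098  1.065]
```

Request:
jog_arm(motion="0 -0.06 -0.01 0.04 -0.02 0.01 0.12; 0 -0.12 -0.02 0.08 -0.04 0.03 0.24; 0 -0.18 -0.03 0.12 -0.06 0.04 0.36; 0 -0.24 -0.05 0.16 -0.08 0.05 0.48; 0 -0.28 -0.06 0.2 -0.09 0.06 0.6")

```text
time: 2.78
tool_pos: [0.5166, -0.0129, 0.2315]
tool_rot: [0.04, 0.792, 0.469, 0.389]
contact_force: [-0.3, -0.4, 0.2]
gripper_width: 0.004
grasp_force: 0.0
```

Run:
```python
from h import *
s,p,r=cur()
print(s['time'],p,np.round(s['joint_pos'],3))
P=tcp([.5847,.0122],.083)-.13*TR.apply([0,0,1])
print(P,delta(P,TR))
```

```text
2.775 [ 0.51655204 -0.01290555  0.23145422] [-0.556 -0.735  2.324  0.72   1.15  -0.223]
[ 0.51478297 -0.01332171  0.1667483 ] [-0.076 -0.058  0.087 -0.054  0.03   0.462]
```

Request:
jog_arm(motion="0 -0.02 -0.01 0.02 -0.01 0.01 0.12; 0 -0.04 -0.03 0.04 -0.03 0.01 0.24; 0 -0.06 -0.045 0.065 -0.04 0.02 0.36; 0 -0.076 -0.058 0.087 -0.054 0.03 0.462; 0 -0.076 -0.058 0.087 -0.054 0.03 0.462")

```text
time: 3.4
tool_pos: [0.5136, -0.0111, 0.1659]
tool_rot: [-0.073, 0.892, 0.162, 0.415]
contact_force: [-0.1, -0.3, 0.8]
gripper_width: 0.004
grasp_force: 0.0
```

Run:
```python
from h import *
s,p,r=cur()
print(s['time'],p,np.round(s['joint_pos'],3))
fs=[grab_frame(c) for c in('wrist','scene')]
for c in('wrist','scene','top'):
    print(c,[(np.round(d['at'],3).tolist(),round(d['p'],2)) for d in place_of(c,'ring_top')[:2]])
im=np.hstack([cv2.resize(fs[0]['color'],(400,300)),cv2.resize(fs[1]['color'][170:290,180:340],(400,300))])
cv2.imwrite('pics/c.png',im[:,:,::-1])
P=tcp([.5847,.0122],.083)
print(P,delta(P,TR),(r.inv()*TR).as_rotvec())
```

```text
3.4 [ 0.51358468 -0.01110208  0.16590947] [-0.558 -0.764  2.473  0.811  0.987  0.345]
wrist [([0.586, 0.014, 0.136], 0.58)]
scene [([0.584, 0.01, 0.135], 0.51), ([0.685, 0.384, 0.002], 0.36)]
top [([0.584, 0.012, 0.132], 0.41)]
[0.60818432 0.02077245 0.083     ] [-0.006  0.002  0.262 -0.001 -0.001  0.006] [-0.00381033  0.00158039  0.00735862]
```

View pics/c.png

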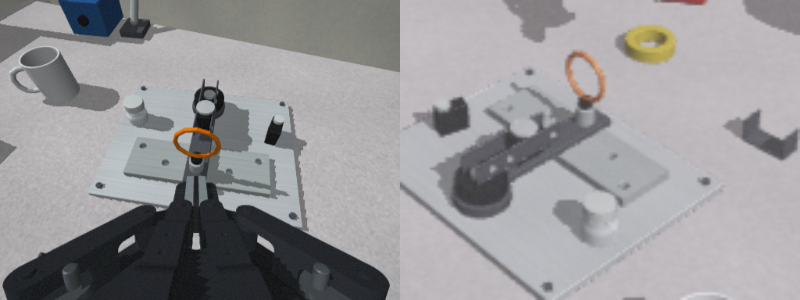

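Request:
jog_arm(motion="0 -0.003 0.001 0.07 0 0 0; 0 -0.006 0.002 0.12 0 0 0; 0 -0.006 0.002 0.17 0 0 0; 0 -0.006 0.002 0.22 0 0 0; 0 -0.006 0.002 0.26 0 0 0")

```text
time: 4.28
tool_pos: [0.6077, 0.0211, 0.0821]
tool_rot: [-0.073, 0.892, 0.162, 0.416]
contact_force: [-0.6, 0.2, 0.6]
gripper_width: 0.001
grasp_force: 0.0
```

Run:
```python
from h import *
s,p,r=cur()
print(s['time'],p,np.round(s['joint_pos'],3),s['contact_force'])
fs=[grab_frame(c) for c in('wrist','scene')]
im=np.hstack([cv2.resize(fs[0]['color'],(400,300)),cv2.resize(fs[1]['color'][170:290,180:340],(400,300))])
cv2.imwrite('pics/d.png',im[:,:,::-1])
print(r.inv().apply([0,0,.01])/.5)
```

```text
4.275 [0.60774215 0.02109934 0.08213689] [-0.35  -0.275  2.324  1.022  0.619  0.137] [-0.58688621  0.1917044   0.56670369]
[ 0.01531124  0.00010369 -0.01286683]
```

View pics/d.png

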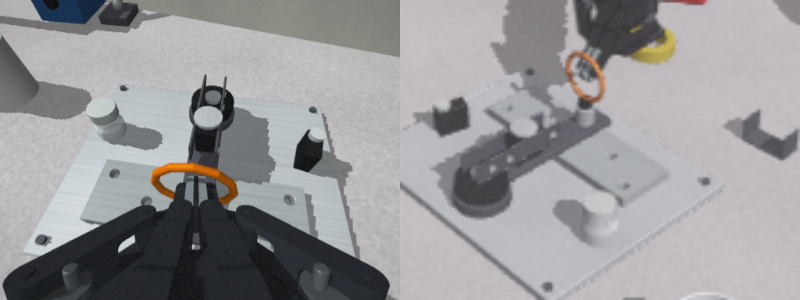

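Run:
```python
from h import *
f=grab_frame('scene');g=grab_frame('wrist')
im=np.hstack([cv2.resize(f['color'][180:230,235:285],(400,400),interpolation=cv2.INTER_CUBIC),cv2.resize(g['color'][180:300,190:310],(400,400))])
cv2.imwrite('pics/e.png',im[:,:,::-1])
c=cut_out('wrist','ring_top')
print(len(c))
def cloud(f,m):
    v,u=np.nonzero(m&(f['range_z']>0));z=f['range_z'][v,u];K=f['intrinsics']
    P=np.c_[(u-K[0,2])/K[0,0]*z,-(v-K[1,2])/K[1,1]*z,-z]
    W=f['world_from_camera'];return P@W[:3,:3].T+W[:3,3]
for n,fr in(('wrist',g),('scene',f)):
    hsv=cv2.cvtColor(fr['color'],cv2.COLOR_RGB2HSV)
    m=(hsv[...,0]>5)&(hsv[...,0]<18)&(hsv[...,1]>170)&(hsv[...,2]>80)
    X=cloud(fr,m);X=X[(np.abs(X[:,0]-.59)<.06)&(np.abs(X[:,1])<.08)&(X[:,2]>.06)]
    print(n,len(X),X.min(0),X.max(0),np.median(X,0))
```

```text
2
wrist 1822 [ 0.56277164 -0.01786173  0.08084327] [0.58988919 0.04544392 0.13701595] [0.58271748 0.01249017 0.12675849]Traceback (most recent call last):
  File "<stdin>", line 15, in <module>
    return umr_minimum(a, axis, None, out, keepdims, initial, where)
ValueError: zero-size array to reduction operation minimum which has no identity
```

View pics/e.png

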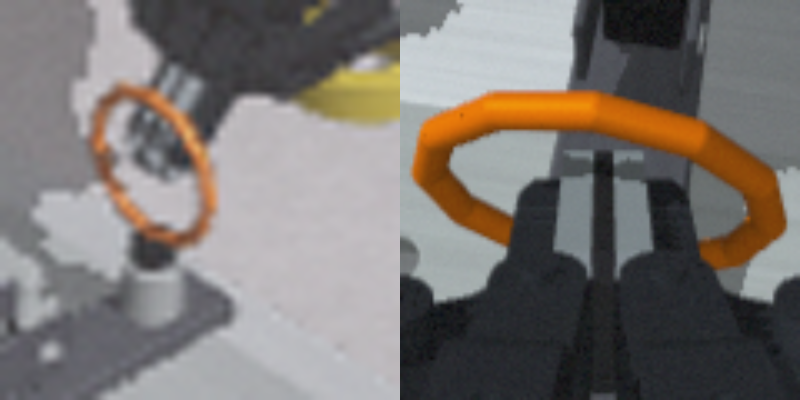

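Request:
jog_arm(motion="0 0.006 0 -0.005 0 0 0; 0 0.011 0 -0.009 0 0 0; 0 0.015 0 -0.013 0 0 0; 0 0.020 0 -0.017 0 0 0; 0 0.023 0 -0.0195 0 0 0")

```text
time: 5.15
tool_pos: [0.6055, 0.0213, 0.096]
tool_rot: [-0.073, 0.892, 0.161, 0.415]
contact_force: [-0.5, -0.2, -4.3]
gripper_width: 0.001
grasp_force: 1.6
```

```bash
cat >> h.py <<'E'
def ring(save=None):
    f=grab_frame('wrist');c=cv2.cvtColor(f['color'],cv2.COLOR_RGB2HSV)
    m=(c[...,0]>5)&(c[...,0]<18)&(c[...,1]>170)&(c[...,2]>80)&(f['range_z']>0)
    v,u=np.nonzero(m);z=f['range_z'][v,u];K=f['intrinsics'];W=f['world_from_camera']
    X=np.c_[(u-K[0,2])/K[0,0]*z,-(v-K[1,2])/K[1,1]*z,-z]@W[:3,:3].T+W[:3,3]
    X=X[(np.hypot(*(X[:,:2]-PIV).T)<.2)&(X[:,2]>.07)&(X[:,2]<.17)]
    if save: cv2.imwrite(save,f['color'][:,:,::-1])
    t=np.percentile(X[:,2],99);T=X[X[:,2]>t-.006].mean(0)
    d=PIV-X[:,:2].mean(0);d2=PIV-T[:2]
    return dict(n=len(X),top=t.round(4),topmid=T.round(4),swing=(YAW-np.arctan2(d2[1],d2[0])).round(3),rad=np.hypot(*d2).round(4))
E
python3 - <<'E'
from h import *
s,p,r=cur()
print(s['time'],p,s['contact_force'],s['grasp_force'],ring())
E
```

```text
5.15 [0.60552982 0.02128051 0.09595417] [-0.5037848  -0.16133957 -4.32813618] 1.583550050854683 {'n': 1493, 'top': np.float64(0.1385), 'topmid': array([0.5828, 0.0129, 0.1356]), 'swing': np.float64(0.006), 'rad': np.float64(0.1618)}
```

Request:
jog_arm(motion="0 0.003 0 -0.0025 0 0 0; 0 0.006 0 -0.005 0 0 0; 0 0.009 0 -0.008 0 0 0; 0 0.009 0 -0.008 0 0 0; 0 0.009 0 -0.008 0 0 0")

```text
time: 5.82
tool_pos: [0.6059, 0.0212, 0.1026]
tool_rot: [-0.073, 0.892, 0.161, 0.415]
contact_force: [-2.1, -0.3, -4.9]
gripper_width: 0.002
grasp_force: 2.6
```

Run:
```python
from h import *
s,p,r=cur()
print(s['time'],p,s['contact_force'],s['grasp_force'],ring('pics/f.png'))
```

```text
5.825 [0.60594702 0.02115447 0.10263763] [-2.12831354 -0.32562404 -4.85916235] 2.6405245810747147 {'n': 1494, 'top': np.float64(0.1451), 'topmid': array([0.5828, 0.0129, 0.1421]), 'swing': np.float64(0.007), 'rad': np.float64(0.1617)}
```

Run:
```python
from h import *
s,p,r=cur();i=r.inv()
a=along(0,.16,0)
for sw in(-.07,-.14,-.21,-.28,-.349): print(sw,(i.apply(along(sw,.16,0)-a)/.5).round(4))
print(i.apply([0,0,.005])/.5)
```

```text
-0.07 [-0.0018  0.0222 -0.002 ]
-0.14 [-0.0026  0.0446 -0.0028]
-0.21 [-0.0024  0.067  -0.0025]
-0.28 [-0.0012  0.0893 -0.0009]
-0.349 [0.001  0.1111 0.0018]
[ 7.64877082e-03  3.70379550e-05 -6.44165608e-03]
```

Request:
jog_arm(motion="0 0.003 0 -0.0025 0 0 0; 0 0.006 0 -0.005 0 0 0; 0 0.008 0 -0.0065 0 0 0; 0 0.008 0 -0.0065 0 0 0; 0 0.008 0 -0.0065 0 0 0")

```text
time: 6.5
tool_pos: [0.6061, 0.0211, 0.1079]
tool_rot: [-0.073, 0.892, 0.161, 0.416]
contact_force: [-2.9, -0.4, -6.0]
gripper_width: -0.002
grasp_force: 3.3
```

Run:
```python
from h import *
s,p,r=cur()
print(s['time'],p,s['contact_force'],s['grasp_force'],ring())
```

```text
6.5 [0.60614058 0.02107429 0.10792725] [-2.93535232 -0.40512268 -5.97028992] 3.287658244371414 {'n': 1488, 'top': np.float64(0.1504), 'topmid': array([0.5828, 0.0126, 0.1475]), 'swing': np.float64(0.005), 'rad': np.float64(0.1618)}
```

Request:
jog_arm(motion="0 -0.001 0.011 -0.001 0 0 0; 0 -0.002 0.022 -0.002 0 0 0; 0 -0.002 0.033 -0.002 0 0 0; 0 -0.0026 0.0446 -0.0028 0 0 0; 0 -0.0026 0.0556 -0.0028 0 0 0")

```text
time: 7.18
tool_pos: [0.6147, -0.0063, 0.1087]
tool_rot: [-0.073, 0.892, 0.161, 0.416]
contact_force: [-0.8, 1.5, -5.5]
gripper_width: -0.002
grasp_force: 2.5
```

Run:
```python
from h import *
s,p,r=cur()
print(s['time'],p,s['contact_force'],s['grasp_force'],ring())
```

```text
7.175 [ 0.61472076 -0.00630682  0.10868824] [-0.75417985  1.5080174  -5.47336423] 2.5011064019054174 {'n': 1523, 'top': np.float64(0.1507), 'topmid': array([ 0.5907, -0.0136,  0.1479]), 'swing': np.float64(-0.165), 'rad': np.float64(0.1614)}
```

Request:
jog_arm(motion="0 0 0.011 0 0 0 0; 0 0 0.022 0.001 0 0 0; 0 0.001 0.034 0.002 0 0 0; 0 0.0025 0.046 0.0035 0 0 0; 0 0.0036 0.057 0.0046 0 0 0")

```text
time: 7.85
tool_pos: [0.627, -0.0319, 0.108]
tool_rot: [-0.073, 0.892, 0.161, 0.416]
contact_force: [-2.5, -0.4, -6.5]
gripper_width: -0.003
grasp_force: 2.9
```

Run:
```python
from h import *
s,p,r=cur()
print(s['time'],p,s['contact_force'],s['grasp_force'],ring(),s['joint_pos'].round(2))
print(along(-.349,.16,0)-along(-.335,.16,0))
```

```text
7.85 [ 0.62695016 -0.03192332  0.10797881] [-2.49387285 -0.4299335  -6.45836427] 2.8651905641891062 {'n': 1501, 'top': np.float64(0.1493), 'topmid': array([ 0.6031, -0.0385,  0.1465]), 'swing': np.float64(-0.337), 'rad': np.float64(0.1611)} [-0.45 -0.24  2.24  0.99  0.72  0.12]
[ 0.0011555  -0.00191894  0.        ]
```

Request:
jog_arm(motion="0 -0.005 0.002 0.0045 0 0 0; 0 -0.011 0.002 0.009 0 0 0; 0 -0.017 0.002 0.0145 0 0 0; 0 -0.024 0.002 0.02 0 0 0; 0 -0.031 0.002 0.026 0 0 0")

```text
time: 8.52
tool_pos: [0.6288, -0.0328, 0.09]
tool_rot: [-0.073, 0.891, 0.161, 0.417]
contact_force: [0.8, 0.5, -0.9]
gripper_width: 0.001
grasp_force: 0.0
```

Run:
```python
from h import *
s,p,r=cur()
print(s['time'],p,s['contact_force'],s['grasp_force'],ring('pics/g.png'))
```

```text
8.525 [ 0.62876458 -0.03275101  0.08998395] [ 0.79369162  0.46284464 -0.91928202] 0.0 {'n': 1612, 'top': np.float64(0.1364), 'topmid': array([ 0.6034, -0.039 ,  0.1334]), 'swing': np.float64(-0.341), 'rad': np.float64(0.1612)}
```

View pics/g.png

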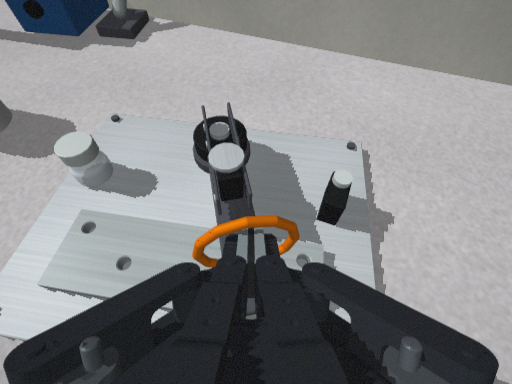

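Request:
jog_arm(motion="0 -0.008 0 0.007 0 0 0; 0 -0.008 0 -0.04 0 0 0; 0 -0.008 0 -0.1 0 0 0; 0 -0.008 0 -0.17 0 0 0; 0 -0.008 0 -0.25 0 0 0")

```text
time: 9.2
tool_pos: [0.5345, -0.0662, 0.1664]
tool_rot: [-0.073, 0.892, 0.162, 0.416]
contact_force: [1.1, -0.1, 0.4]
gripper_width: -0.002
grasp_force: 0.0
```

Run:
```python
from h import *
s,p,r=cur()
print(s['time'],p,s['contact_force'],s['joint_pos'].round(3),ring())
fs=[grab_frame(c) for c in('wrist','scene')]
for c in('wrist','scene'):
    print(c,[(np.round(d['at'],3).tolist(),round(d['p'],2)) for d in place_of(c,'ring_top')[:1]])
im=np.hstack([cv2.resize(fs[0]['color'],(400,300)),cv2.resize(fs[1]['color'][170:290,180:340],(400,300))])
cv2.imwrite('pics/i.png',im[:,:,::-1])
```

```text
9.2 [ 0.53453391 -0.06619539  0.16635791] [ 1.14376854 -0.14165905  0.37748749] [-0.664 -0.594  2.381  0.877  1.011  0.192] {'n': 712, 'top': np.float64(0.136), 'topmid': array([ 0.6029, -0.0388,  0.1331]), 'swing': np.float64(-0.339), 'rad': np.float64(0.1615)}
wrist [([0.606, -0.037, 0.133], 0.85)]
scene [([0.393, 0.129, 0.002], 0.47)]
```

View pics/i.png

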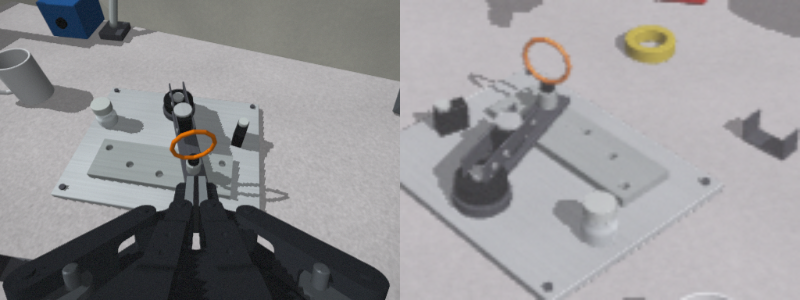

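Run:
```python
from ik import *
s,p,r=cur()
for P,ph in(([.48,-.09,.27],.9),([.45,-.12,.28],1.2)):
    t=tool(.2,ph,np.pi/2);print(np.round(ik(np.array(P),t,s['joint_pos'])[0],2),ik(np.array(P),t,s['joint_pos'])[1],delta(P,t))
```

```text
[-0.65 -0.81  2.26  0.51  1.26  0.67] 3.0632274494735157e-10 [ 0.083  0.007 -0.227 -0.071 -0.134  0.077]
[-0.6  -0.65  2.07  0.26  1.45  0.77] 1.8057218047207165e-12 [ 0.049  0.042 -0.299 -0.059 -0.333  0.087]
```

Request:
jog_arm(motion="0 0.03 0 -0.06 0 0 0; 0 0.06 0.01 -0.12 -0.01 -0.05 0.02; 0 0.06 0.02 -0.18 -0.03 -0.14 0.04; 0 0.055 0.03 -0.24 -0.045 -0.24 0.065; 0 0.049 0.042 -0.3 -0.06 -0.33 0.087")

```text
time: 10.07
tool_pos: [0.4495, -0.1199, 0.2807]
tool_rot: [-0.018, 0.978, 0.098, 0.183]
contact_force: [0.5, -0.3, -0.0]
gripper_width: -0.004
grasp_force: 0.0
```

Run:
```python
from h import *
s,p,r=cur()
print(s['time'],p,s['contact_force'])
grab_frame('wrist');grab_frame('top')
for c in('wrist','top'):
    print(c,[(np.round(d['at'],3).tolist(),round(d['p'],2)) for d in place_of(c,'ring_top')[:1]])
print(ring(),np.abs(state()['joint_vel']).max())
job_done()
```

```text
10.075 [ 0.4494546  -0.11987627  0.28067519] [ 0.48484503 -0.34793784 -0.03577142]
wrist [([0.605, -0.036, 0.135], 0.95)]
top [([0.604, -0.041, 0.133], 0.64)]
{'n': 385, 'top': np.float64(0.136), 'topmid': array([ 0.6034, -0.0387,  0.1334]), 'swing': np.float64(-0.339), 'rad': np.float64(0.161)} 0.023595492212582947
the job is handed in; nothing more can be done
```

I lifted the pin about 13 mm with the shut fingertips, swung the arm one hole to the right towards the cardboard kit box, and let the pin drop home (ring top back at about 136 mm, as at the start); the robot touched nothing else, ended clear of the stand, and I handed the job in at about 10 s.

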